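Turn the dry painted panels in the cradle

TASK

The blue and the green panel are dry on their painted side: push each of them over with the fingertips so that it tips past upright and comes to rest on the opposite rail of the cradle, bare wood side up, its foot still in its channel. Only push, never lift a panel out of the channel; do not touch the yellow panel, which is still tacky, and leave the jars, tape, tumbler and brush where they are.

Things in the scene. Friction and masses are not known exactly. Their poses are not given: they have to be found in the camera images.
- cradle: fixed two-sided wooden cradle, base 150 mm (x) by 380 (y) by 15 thick, origin at the centre of its underside, on the table. x points away from the robot (within 20 degrees), z up. One panel stands in each of three bays, at y = -120, 0 and 120 mm, and leans on one of two rails; which panel is in which bay changes
- cradle_channel (a point): middle of the channel floor, at x = y = 0 of the cradle, 15 mm above the table. The channel runs along the cradle's y, 22 mm wide, edges 27 mm above the table; blocks at y = -180, -60, 60 and 180 mm split it into bays 110 mm long
- cradle_near_rail (a point): middle of the axis of the metal rail on the robot's side, at x = -41 mm of the cradle, 101 mm above the table; the rail is 10 mm thick, 380 mm long along y, on thin posts at y = -180, -60, 60 and 180 mm. Panels reach some 50 mm above it
- cradle_far_rail (a point): the same for the rail away from the robot, at x = +41 mm of the cradle
- blue_panel: loose wooden panel 90 mm wide, 12 thick, 150 tall, 0.12 kg, one face painted blue, the other bare wood. Origin on the axis of its round foot (21 mm above the table), mid-width; z up the panel, y along its width, x through its thickness. Starts leaning about 20 degrees onto the far rail (+x of the cradle), painted face up. Cannot stand upright alone: past vertical it falls to the other rail
- green_panel: loose wooden panel 90 mm wide, 12 thick, 150 tall, 0.12 kg, one face painted green, the other bare wood. Origin on the axis of its round foot (21 mm above the table), mid-width; z up the panel, y along its width, x through its thickness. Starts leaning about 20 degrees onto the rail nearest the robot (-x of the cradle), painted face up. Cannot stand upright alone: past vertical it falls to the other rail
- yellow_panel: loose wooden panel 90 mm wide, 12 thick, 150 tall, 0.12 kg, one face painted yellow, the other bare wood. Origin on the axis of its round foot (21 mm above the table), mid-width; z up the panel, y along its width, x through its thickness. Starts leaning about 20 degrees onto the far rail (+x of the cradle), painted face up. Cannot stand upright alone: past vertical it falls to the other rail
- blue_panel_top (a point): middle of the top edge of the blue panel, 144 mm up its z axis from its origin; at the start about 49 mm to the side it leans to (x of the cradle) and 157 mm above the table
- green_panel_top (a point): middle of the top edge of the green panel, 144 mm up its z axis from its origin; at the start about 49 mm to the side it leans to (x of the cradle) and 157 mm above the table
- yellow_panel_top (a point): middle of the top edge of the yellow panel, 144 mm up its z axis from its origin; at the start about 49 mm to the side it leans to (x of the cradle) and 157 mm above the table
- blue_jar: small round blue paint jar with a white lid, 60 mm wide, 60 mm tall, loose, origin at the centre of its underside; a bystander
- amber_jar: round amber glass jar with a white lid, 72 mm wide, 85 mm tall, loose, origin at the centre of its underside; a bystander
- white_jar: round white paint jar, 66 mm wide, 65 mm tall, loose, origin at the centre of its underside; a bystander
- tape_roll: yellow roll of tape lying flat, 90 mm wide, 25 mm tall, loose, origin at the centre of its underside; a bystander
- tumbler: open drinking-glass shape, 72 mm wide, 80 mm tall, loose, origin at the centre of its underside; a bystander
- paint_brush: paint brush lying flat, 200 mm long, loose, origin on its underside, about the middle of its length; a bystander
Not all that is in view belongs to the job. What is shaped like the blue_panel but pink is not meant.

How it is judged (in metres and radians):
At the end, for the whole second after the job is handed in: Blue leans on the rail nearest the robot, green on the far rail (top edges over 35 mm to that side of the cradle's middle), yellow still on the far rail; all lean 14 to 29 degrees, at rest, feet in the channel within 30 mm of their start (x of blue_panel_top in the frame of cradle below -0.035 m and x of each of green_panel_top, yellow_panel_top in the frame of cradle above 0.035 m and x of blue_panel in the frame of cradle between -0.014 and 0.014 m and height (world z) of each of blue_panel, green_panel, yellow_panel below 0.03 m and distance of each of blue_panel, green_panel, yellow_panel from where it was at the start of the episode below 0.03 m and linear speed of each of blue_panel, green_panel, yellow_panel below 0.02 m/s and angular speed of each of blue_panel, green_panel, yellow_panel below 0.2 rad/s and angle between blue_panel's own z axis and vertical between 0.24 and 0.5 rad and x of green_panel in the frame of cradle between -0.014 and 0.014 m and angle between green_panel's own z axis and vertical between 0.24 and 0.5 rad and x of yellow_panel in the frame of cradle between -0.014 and 0.014 m and angle between yellow_panel's own z axis and vertical between 0.24 and 0.5 rad); the robot touches nothing.
It fails at once if a panel is lifted (its foot rises more than 12 mm) (height (world z) of any of blue_panel, green_panel, yellow_panel above 0.033 m).
It fails at once if the robot touches the yellow panel (contact force between the arm and yellow_panel above 0.5 N).
It fails at once if the fingers touch the yellow panel (contact force between the fingers and yellow_panel above 0.5 N).
It fails at once if a jar, the tape, the tumbler or the brush is moved more than 30 mm (distance of any of blue_jar, amber_jar, white_jar, tape_roll, tumbler, paint_brush from where it was at the start of the episode above 0.03 m).
It also fails if it takes over 40 s, if anything falls off the work surface, if the arm or the gripper's body presses on something with over 40 N, if the wrist force passes 120 N, or if a joint passes its speed limit or range.

ROBOT

A 6-joint arm with a two-finger parallel gripper is mounted at the origin on the work surface. World frame = base frame: x ahead of the robot, y to its left, z up, the work surface at z = 0. Lengths are in mm, angles in degrees, forces in N, time in s.
With the tool pointing down it reaches from about 325 to 750 mm from the base axis. Payload 7.6 kg.
Tool frame: the origin (TCP) lies on the centre line of the jaws, within the pads' length; the fingertips stand 22 mm ahead of it and the grasp point (between the pads) lies 3 mm ahead of it (r.tips_ahead is the distance from the TCP to the fingertips, in mm); z points along the fingers, y is the direction in which the jaws open and shut (so a half turn about z gives the same grasp; the last joint's range is limited). The gripper opens to 85 mm and grips with 20 to 120 N. Pads are 22 mm wide; open, the fingers measure 114 mm over their backs; the gripper's body (76 mm by 85 mm) begins 54 mm behind the grasp point. The pads swing forward as they close: fully open they stand 13 mm farther back than shut.
Start: joints at [59.227, 2.991, 80.254, -0, 96.75, -4.028], TCP at [236.253, 468.858, 253.323] pointing down, gripper open.
Joint ranges: [-166.34, 166.34], [-52.06, 124.39], [6.96, 135.62], [-60.46, 240.46], [14.63, 156.25], [-167.68, 167.68]. Speed limits (degrees/s): [147.25, 147.25, 172.46, 180, 180, 180].

INTERFACE

Orientations are given as [roll, pitch, yaw] about the fixed x, y, z axes, in that order (R = Rz(yaw) Ry(pitch) Rx(roll)).
In Python, from plant import r gives the robot as it stands.
- The arm moves only by the tool play_rows, never from a script. Its argument "plan" is one flat list of numbers, 4 for each row, row after row: the shift along the world's x, y, z in m, then the turn about the world's z in rad. A call has 1 to 12 rows; each row shifts and turns the pose as measured when the row begins; what a row does not reach is not made up. A row lasts 1/12 s, in which the tool goes at most 41.7 mm and 7.16 degrees, less where a joint would pass 70% of its speed; a pose out of reach is approached as far as the arm can. A call is refused whole if a number of a shift passes 0.0417 or a number of a turn 0.125, either way. A call with a gripper value outside its range is refused whole. "hand" is the gripper command: -1 is shut, 1 is fully open, values between are in proportion, set as the call begins (left out, the last holds). The fingers move at their own pace and stop on an object; "newtons" is the grip in N (left out, the last holds). Time passes only in rows, so rows that do not move let the fingers close. It gives the time, the measured TCP pose, the force and the opening at its end, in the units of the state.
- r.state(): the state, without advancing time (a new reading comes with each control period).
- r.camera(name): name is "scene" or "top" or "wrist"; returns a dict with "image" (400x640x3 uint8, red, green, blue), "range_z" (400x640 float32, mm along the optical axis (not along the pixel's ray), 0 where there is no reading), "vertical_fov" (degrees; the focal length in pixels is half the picture's height over the tangent of half this angle, whatever the lens; pixels are square), "cx", "cy" (the principal point, pixels), "T" (4x4, takes a point from camera to world coordinates). Camera axes: x right, y down, z forward; pixel columns grow to the right and rows downward; lengths in mm; the calibration is good to about 2 mm. The wrist camera is an equidistant fisheye: a pixel r from the principal point sees the ray r / f radians off the axis. A picture is of the moment at which its call begins.
- r.finish_job(): hands the job in, once; it reports no verdict.
Trained networks look in the newest picture that a camera, given by its name, has taken for a name from the list of things; names that differ only in an ending like _2 or _b are one class to them, and where a whole thing is asked for, a point or a joint stands for the part that bears it (a point fixed in the world has none). Each returns a list of dicts, best first, with "conf" (0 to 1); they miss things now and then, are a little off and sometimes report something else, mostly with a low value. They report only what shows in the picture. A call takes as long as a camera call. They do not tell look-alikes from the thing itself.
- r.cut_out(label, camera): "pixels" (400x640 bool, what is visible of it) and "rect" ([left, top, right, bottom] in pixels, round what is visible of it).
- r.spot_point(label, camera): "pixel" ([row, column] in pixels: a listed point, or the origin of a listed thing).
The state is a dict: "clock": time; "joint_positions": joint angles; "dq": joint speeds; "joint_efforts": joint torques, N m; "tool_pos": TCP position; "ee_rot": TCP orientation; "ft_force": force on the tool from outside, world axes, zero at the start; "ft_torque": the same for the moment, N m; "opening": finger opening in mm.
Only numpy, scipy, OpenCV 4.12 (cv2) and the standard library are available. Lean on these libraries where they do the work, as an engineer would, in place of code of your own. Each camera call takes 0.05 s, during which the arm holds its last target.

## Working session

There is one attempt and no reset: what is moved stays moved. The work goes in short steps, Python scripts to look and compute and a tool call to move; the robot and the scene stay as the last step left them, time stands still between calls to the robot, and variables do not carry over. Pictures are saved under pics/ and viewed, and the job is handed in when it is done.

Besides the shell and the picture viewer there is one more tool, called after "Call:" by a JSON object that holds its "fn" and its "kwargs", one argument or row to a line. play_rows: Moves the arm, as the interface text tells. Its arguments: {"type":"object","properties":{"plan":{"type":"array","items":{"type":"number"}},"hand":{"type":"number"},"newtons":{"type":"number"}},"required":["plan"]}

```bash
ls; mkdir -p pics
python3 - <<'E'
from plant import r
import cv2,numpy as np,pickle
print(r.state())
d={}
for c in("scene","top"):
    im=r.camera(c); d[c]=im
    cv2.imwrite(f"pics/{c}0.png",im["image"][:,:,::-1])
    print(c,im["vertical_fov"],im["cx"],im["cy"],im["T"])
    for l in("cradle","cradle_channel","cradle_near_rail","cradle_far_rail","blue_panel","green_panel","yellow_panel","blue_panel_top","green_panel_top","yellow_panel_top"):
        print(l,[(np.round(x["pixel"]),round(x["conf"],2)) for x in r.spot_point(l,c)])
pickle.dump(d,open("d0.pkl","wb"))
E
```

```text
pics
{'clock': 0.0, 'joint_positions': array([ 5.92252519e+01,  3.02680351e+00,  8.03141492e+01, -3.38151091e-03,
        9.67502863e+01, -4.02880968e+00]), 'dq': array([-0.03706775,  0.0996395 , -0.0601041 , -0.01553404, -0.04609447,
       -0.01099285]), 'joint_efforts': array([ 1.23219993e-04, -3.81673872e+01, -3.60185480e+01, -1.01641094e-04,
        6.12855423e-03, -7.96872328e-07]), 'tool_pos': array([236.12705248, 468.59204751, 252.46624727]), 'ee_rot': array([-1.79908751e+02, -3.05986989e-03,  1.53253664e+02]), 'ft_force': array([-0.45132592, -0.27296756,  0.15822062]), 'ft_torque': array([ 0.01846263, -0.0180527 , -0.01124085]), 'opening': 85.4703182769524}
scene 50.788790759557855 314.8313610364038 205.6366768065933 [[-4.35066283e-01  6.01684457e-01 -6.69845612e-01  1.44861051e+03]
 [ 9.00398051e-01  2.90048789e-01 -3.24276194e-01  4.53857080e+02]
 [-8.24037633e-04 -7.44209321e-01 -6.67945961e-01  1.05965456e+03]
 [ 0.00000000e+00  0.00000000e+00  0.00000000e+00  1.00000000e+00]]
cradle [(array([237., 303.]), 0.79), (array([236., 301.]), 0.4)]
cradle_channel [(array([235., 
[... 780 characters left out ...]
94538e-02 -2.58828466e-03 -1.78447711e+01]
 [ 1.32773729e-03 -9.99790878e-02 -9.94988653e-01  1.64956674e+03]
 [ 0.00000000e+00  0.00000000e+00  0.00000000e+00  1.00000000e+00]]
cradle [(array([189., 327.]), 0.8)]
cradle_channel [(array([192., 330.]), 0.97)]
cradle_near_rail [(array([199., 330.]), 0.7)]
cradle_far_rail [(array([178., 327.]), 0.9)]
blue_panel [(array([204., 292.]), 0.88), (array([272., 377.]), 0.74)]
green_panel [(array([194., 329.]), 0.67)]
yellow_panel [(array([185., 363.]), 0.56)]
blue_panel_top [(array([245., 408.]), 0.98), (array([182., 290.]), 0.65)]
green_panel_top [(array([201., 330.]), 0.86), (array([179., 322.]), 0.49)]
yellow_panel_top [(array([162., 359.]), 0.93)]
```

View pics/scene0.png

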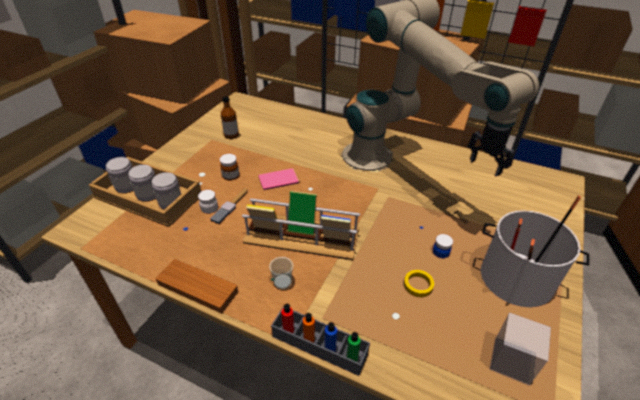

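View pics/top0.png

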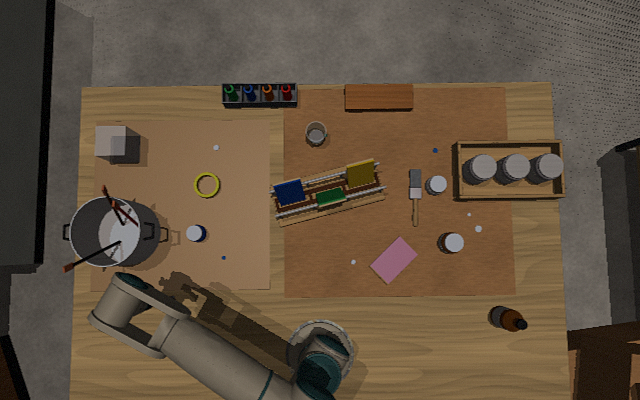

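The top view shows blue at about (290,191), green at (330,197) and yellow at (360,173) in the cradle. The pink look-alike lies flat at (393,260), and the blue jar at (196,233) is a bystander. Next I measure the cradle.

```bash
cat > h.py <<'E'
import numpy as np,cv2
def cloud(im):
    H,W=im["range_z"].shape; f=H/2/np.tan(np.radians(im["vertical_fov"]/2))
    v,u=np.mgrid[0:H,0:W]; z=im["range_z"]
    P=np.stack([(u-im["cx"])/f*z,(v-im["cy"])/f*z,z],-1)
    return P@im["T"][:3,:3].T+im["T"][:3,3]
def ray(im,row,col,h):
    f=200/np.tan(np.radians(im["vertical_fov"]/2))
    d=im["T"][:3,:3]@np.array([(col-im["cx"])/f,(row-im["cy"])/f,1]);o=im["T"][:3,3]
    return o+d*(h-o[2])/d[2]
E
python3 - <<'E'
import pickle,numpy as np,cv2
from h import *
d=pickle.load(open("d0.pkl","rb"))
t=d["top"];C=cloud(t)
for n,(rc,h) in dict(chan=((192,330),15),near=((199,330),101),far=((178,327),101),btop=((182,290),157),gtop=((201,330),157),ytop=((162,359),157),bf=((204,292),21)).items(): print(n,ray(t,*rc,h).round())
s=d["scene"]
for n,(rc,h) in dict(chan=((235,302),15),far=((222,298),101),gtop=((192,303),157),ytop=((207,262),157),btop=((221,337),157)).items(): print('s',n,ray(s,*rc,h).round())
# base edges: points with z 10..22 in region
hsv=cv2.cvtColor(t["image"],cv2.COLOR_RGB2HSV)
for n,lo,hi in(("blue",100,125),("green",45,80),("yellow",20,32)):
    m=(hsv[...,0]>=lo)&(hsv[...,0]<=hi)&(hsv[...,1]>120)
    m&=(C[...,2]>35)&(C[...,2]<175)
    m[:,:265]=0;m[:,390:]=0;m[:150]=0;m[225:]=0
    p=C[m]; print(n,m.sum(),p.mean(0).round(),p.min(0).round(),p.max(0).round())
    hi_=p[p[:,2]>130]
    if len(hi_): print('  top',hi_.mean(0).round())
x=t["image"][140:240,255:400,::-1]
cv2.imwrite("pics/crop.png",cv2.resize(x,None,fx=5.4,fy=5.4,interpolation=cv2.INTER_CUBIC))
p=C.copy();sel=(p[...,2]>9)&(p[...,2]<22)
sel[:,:262]=0;sel[:,395:]=0;sel[:150]=0;sel[232:]=0
q=p[sel][:,:2].astype(np.float32);print(len(q),cv2.minAreaRect(q))
m=cv2.moments(sel.astype(np.uint8))
cv2.imwrite("pics/sel.png",cv2.resize((sel[140:240,255:400]*255).astype(np.uint8),None,fx=5,fy=5))
E
```

```text
chan [553. -43.  15.]
near [519. -42. 101.]
far [590. -33. 101.]
btop [570.  86. 157.]
gtop [507. -41. 157.]
ytop [ 632. -136.  157.]
bf [512.  89.  21.]
s chan [557. -27.  15.]
s far [583. -26. 101.]
s gtop [499. -49. 157.]
s ytop [ 623. -134.  157.]
s btop [578. 108. 157.]
blue 519 [546.  92. 104.] [514.  46.  36.] [580. 138. 166.]
  top [562.  96. 148.]
green 287 [528. -42. 107.] [498. -89.  35.] [563.   5. 166.]
  top [513. -45. 148.]
yellow 550 [ 606. -143.  104.] [ 543. -192.   35.] [642. -80. 163.]
  top [ 622. -140.  148.]
1925 ((559.3704833984375, -37.54032897949219), (282.23138427734375, 455.2582092285156), 0.7080815434455872)
```

View pics/crop.png

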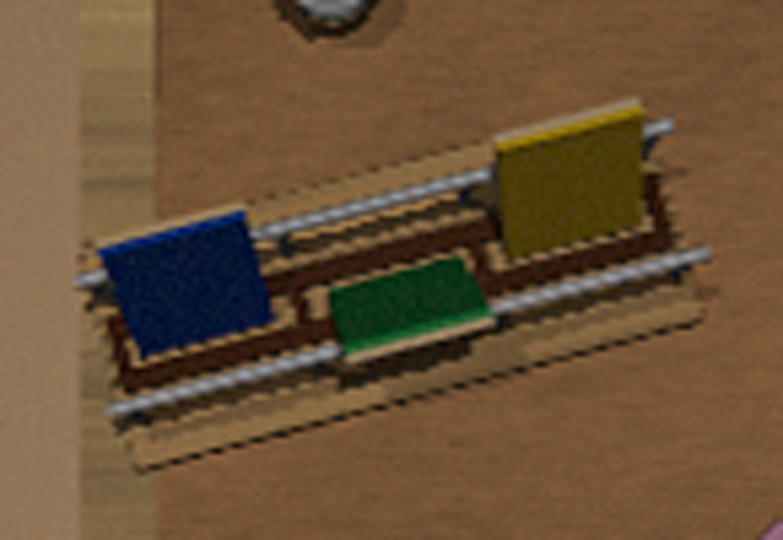

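View pics/sel.png

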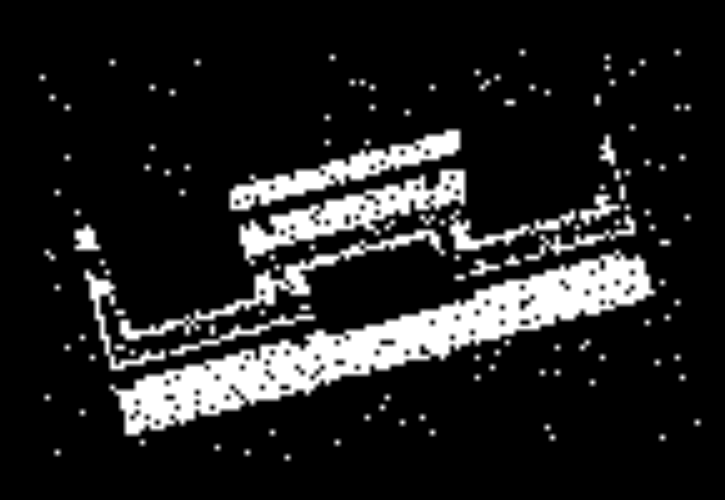

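The crop shows the blue, green and yellow painted panels. The rail ends are clear: near rail (110,411)–(710,254), far rail (78,281)–(674,126) in crop pixels. The rail ends fix the cradle frame.

Run:
```python
import pickle,numpy as np
from h import *
d=pickle.load(open("d0.pkl","rb"));t=d["top"]
g=lambda x,y,h:ray(t,140+(y+.5)/5.4-.5,255+(x+.5)/5.4-.5,h)
n1,n2,f1,f2=g(110,411,101),g(710,254,101),g(78,281,101),g(674,126,101)
print(n1,n2,f1,f2)
for a,b in((n1,n2),(f1,f2)): print(np.linalg.norm(a-b),np.degrees(np.arctan2(a[1]-b[1],a[0]-b[0]))-90)
print((n1+n2)/2,(f1+f2)/2); c=(n1+n2+f1+f2)/4
print(c)
# base near edge corners z=15
e1,e2=g(140,470,15),g(703,318,15);print(e1,e2,np.linalg.norm(e1-e2),(e1+e2)/2)
yaw=np.mean([np.arctan2(a[1]-b[1],a[0]-b[0])-np.pi/2 for a,b in((n1,n2),(f1,f2),(e1,e2))]);print(np.degrees(yaw))
ex=np.array([np.cos(yaw),np.sin(yaw)]);ey=np.array([-ex[1],ex[0]])
for n,y,x in(("b",120,49),("g",0,-49),("y",-120,49)): print(n,c[:2]+ex*x+ey*y)
np.savez("cr.npz",c=c,yaw=yaw)
```

```text
[466.36301753 140.52029303 101.        ] [ 558.34326406 -228.2806669   101.        ] [546.50230073 159.97064115 101.        ] [ 638.26477248 -208.10663098  101.        ]
380.0980318226772 14.004071892734757
379.3431553088485 13.998607835896749
[512.35314079 -43.88018694 101.        ] [592.38353661 -24.06799491 101.        ]
[552.3683387  -33.97409092 101.        ]
[433.87851998 130.11903099  15.        ] [ 527.54097007 -234.35921159   15.        ] 376.3204005564038 [480.70974502 -52.1200903   15.        ]
14.138175957754036
b [570.57276167  94.35984451]
g [504.85257417 -45.94288873]
y [ 629.19544479 -138.37043075]
```

Run:
```python
import pickle,numpy as np
from h import *
d=pickle.load(open("d0.pkl","rb"));t=d["top"];C=cloud(t)
f=lambda r0,r1,c0,c1:(lambda p:print(p.min(0).round(),p.max(0).round()))(C[r0:r1,c0:c1].reshape(-1,3)[lambda p:(p[:,2]>100)] if 0 else (lambda q:q[q[:,2]>100])(C[r0:r1,c0:c1].reshape(-1,3)))
f(185,270,60,170)
print(ray(t,133,316,80),ray(t,233,196,60))
z=np.load("cr.npz");yaw=np.radians(14.0);c=z["c"][:2];ex=np.array([np.cos(yaw),np.sin(yaw)]);ey=np.array([-ex[1],ex[0]])
for x,y in((90,120),(50,120),(0,120),(-15,120),(-90,0),(-50,0),(0,0),(15,0),(-90,120)): print(x,y,(c+ex*x+ey*y).round(1))
```

```text
[307. -18. 100.] [ 552.  805. 1650.]
[747.76301627   2.48192695  80.        ] [414.06275378 410.93273778  60.        ]
90 120 [610.7 104.2]
50 120 [571.9  94.6]
0 120 [523.3  82.5]
-15 120 [508.8  78.8]
-90 0 [465.  -55.7]
-50 0 [503.9 -46.1]
0 0 [552.4 -34. ]
15 0 [566.9 -30.3]
-90 120 [436.   60.7]
```

Call:
{"fn": "play_rows", "kwargs": {
  "plan": [0,0,0.02,0.12,0,-0.02,0.01,0.12,0.02,-0.03,0,0.12,0.02,-0.03,0,0.12,0.02,-0.03,0,0.12,0.02,-0.03,0,0.12],
  "hand": -1,
  "newtons": 20
}}

```text
clock: 1.6
tool_pos: [309.8, 335.5, 283.3]
ee_rot: [-179.9, 0.0, -165.9]
ft_force: [0.7, 0.1, -0.4]
opening: 12.2
```

Call:
{"fn": "play_rows", "kwargs": {
  "plan": [0.025,-0.019,0,0,0.025,-0.019,0,0,0.025,-0.019,0,0,0.025,-0.019,0,0,0.025,-0.019,0,0,0.025,-0.019,0,0,0.025,-0.019,0,0,0.025,-0.019,0,0,0.025,-0.019,0,0,0.025,-0.019,0,0,0.025,-0.019,0,0,0.025,-0.019,0,0]
}}

```text
clock: 2.6
tool_pos: [621.6, 91.8, 285.6]
ee_rot: [-180.0, 0.4, -165.5]
ft_force: [1.2, 0.6, 0.2]
opening: 0.0
```

Call:
{"fn": "play_rows", "kwargs": {
  "plan": [-0.004,0.006,-0.02,0,-0.004,0.005,-0.03,0,0,0,-0.03,0,0,0,-0.03,0,0,0,-0.02,0,0,0,0,0]
}}

```text
clock: 3.1
tool_pos: [618.2, 96.3, 148.8]
ee_rot: [-179.9, 0.5, -166.0]
ft_force: [-0.9, -0.2, 0.4]
opening: 0.0
```

Run:
```python
from plant import r
import cv2
cv2.imwrite("pics/s1.png",cv2.resize(r.camera("scene")["image"][150:300,180:430,::-1],None,fx=3,fy=3,interpolation=cv2.INTER_CUBIC))
s=r.state();print(s["tool_pos"],s["ee_rot"],s["opening"])
```

```text
[618.76670659  96.32069364 150.9434745 ] [-179.87429432    0.59746801 -166.04244307] -0.09891930970141873
```

View pics/s1.png

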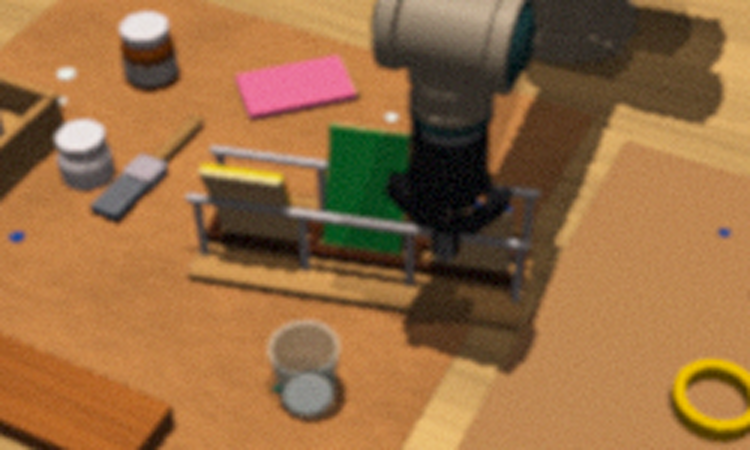

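Call:
{"fn": "play_rows", "kwargs": {
  "plan": [-0.002,0.01,-0.003,0,-0.0117,-0.0029,0,0,-0.0097,-0.0024,0,0,-0.0068,-0.0017,0,0,-0.0068,-0.0017,0,0,-0.0068,-0.0017,0,0,-0.0068,-0.0017,0,0]
}}

```text
clock: 3.73
tool_pos: [570.4, 98.1, 159.3]
ee_rot: [-179.8, 1.6, -166.0]
ft_force: [0.0, 0.2, -0.3]
opening: -0.1
```

Call:
{"fn": "play_rows", "kwargs": {
  "plan": [-0.0058,-0.0016,-0.003,0,-0.0058,-0.0016,-0.003,0,-0.0058,-0.0016,-0.003,0,-0.0058,-0.0016,-0.003,0]
}}

```text
clock: 4.07
tool_pos: [545.4, 91.2, 148.5]
ee_rot: [-179.8, 1.8, -166.0]
ft_force: [-0.3, 0.4, 0.1]
opening: -0.0
```

```bash
cat > s.py <<'E'
from plant import r
import cv2,sys,numpy as np
n=sys.argv[1]
cv2.imwrite(f"pics/{n}s.png",cv2.resize(r.camera("scene")["image"][150:300,180:430,::-1],None,fx=3,fy=3,interpolation=cv2.INTER_CUBIC))
s=r.state();p=s["tool_pos"];d=p[:2]-[552.4,-34];a=np.radians(14)
print(s["clock"],p.round(1),s["ee_rot"].round(1),s["ft_force"].round(1),"cradle x,y",(d[0]*np.cos(a)+d[1]*np.sin(a)).round(1),(-d[0]*np.sin(a)+d[1]*np.cos(a)).round(1))
E
python3 s.py 2
```

```text
4.1167 [544.6  91.  148.1] [-179.8    1.8 -166. ] [-0.9  0.7 -0.7] cradle x,y 22.7 123.2
```

View pics/2s.png

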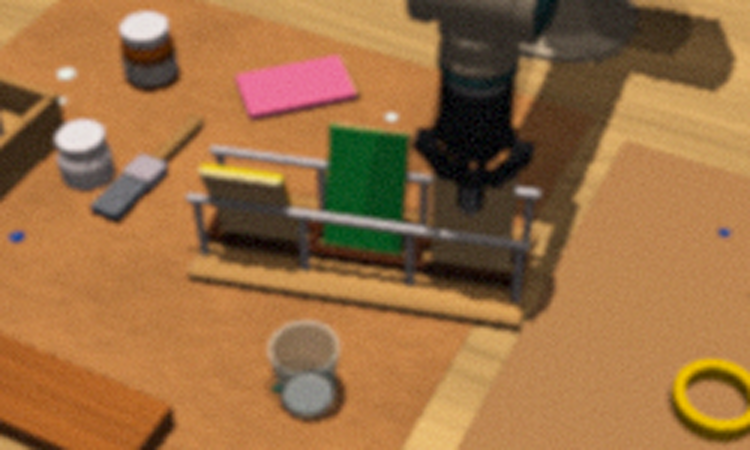

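The blue panel's bare side is at (475,235) and it is nearly upright. I keep pushing, slowly.

Call:
{"fn": "play_rows", "kwargs": {
  "plan": [-0.0058,-0.0014,-0.002,0,-0.0058,-0.0014,-0.002,0,-0.0058,-0.0014,-0.002,0,-0.0058,-0.0014,-0.002,0,0,0,0,0]
}}

```text
clock: 4.53
tool_pos: [524.0, 85.6, 147.4]
ee_rot: [-179.7, 2.7, -166.0]
ft_force: [0.8, 0.2, 0.1]
opening: -0.1
```

```bash
python3 s.py 3
```

```text
4.5833 [524.4  85.7 147.6] [-179.7    2.7 -166. ] [-0.1  0.6 -1.2] cradle x,y 1.8 122.9
```

View pics/3s.png

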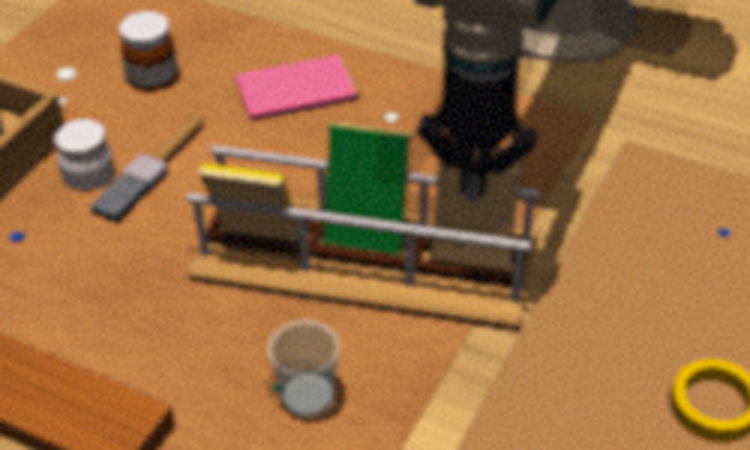

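Blue has gone over. I retreat upwards and then cross above the panels to green's near side.

Call:
{"fn": "play_rows", "kwargs": {
  "plan": [0.003,0.001,0.03,0,0,0,0.035,0,0,0,0.03,0,-0.008,-0.02,0.005,0,-0.009,-0.022,0,0,-0.009,-0.022,0,0,-0.009,-0.022,0,0,-0.009,-0.022,0,0,-0.006,-0.015,0,0,0,0,0,0]
}}

```text
clock: 5.42
tool_pos: [473.8, -40.5, 246.3]
ee_rot: [-179.8, 2.1, -165.8]
ft_force: [0.7, 0.7, 0.2]
opening: 0.3
```

```bash
python3 s.py 4
```

```text
5.4667 [474.2 -39.6 246.2] [-179.8    2.1 -165.8] [ 0.4 -0.2  0.9] cradle x,y -77.2 13.5
```

View pics/4s.png

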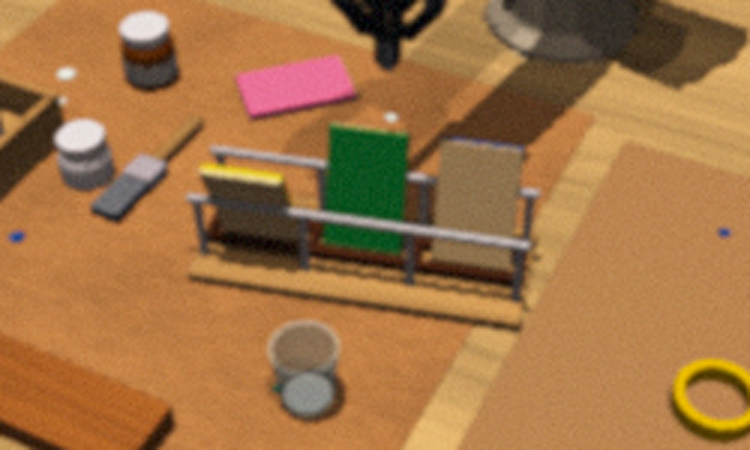

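Blue now leans on the near rail, bare side up at (480,200). Next is green.

Call:
{"fn": "play_rows", "kwargs": {
  "plan": [-0.01,-0.011,0,0,-0.005,-0.008,0,0,0,0,-0.02,0,0,0,-0.025,0,0,0,-0.03,0,0,0,-0.018,0,0,0,0,0]
}}

```text
clock: 6.05
tool_pos: [460.9, -55.9, 150.1]
ee_rot: [-179.9, 2.3, -165.7]
ft_force: [-0.5, -0.5, -0.8]
opening: -0.3
```

```bash
python3 s.py 5
```

```text
6.1 [461.4 -56.  151.8] [-179.8    2.3 -165.7] [-0.4  0.3 -0.7] cradle x,y -93.6 0.7
```

View pics/5s.png

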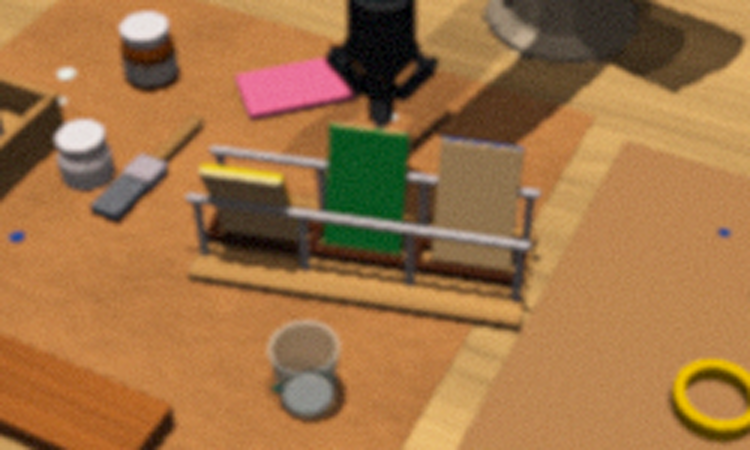

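Call:
{"fn": "play_rows", "kwargs": {
  "plan": [0.0097,0.0024,-0.004,0,0.0078,0.0019,-0.002,0,0.0068,0.0017,-0.002,0,0.0058,0.0014,-0.002,0,0.0058,0.0014,-0.002,0,0.0058,0.0014,-0.001,0]
}}

```text
clock: 6.6
tool_pos: [508.9, -44.3, 144.7]
ee_rot: [-179.6, 2.8, -165.6]
ft_force: [-0.4, -0.4, -0.8]
opening: -0.1
```

Call:
{"fn": "play_rows", "kwargs": {
  "plan": [0.0058,0.0014,-0.001,0,0.0058,0.0014,-0.001,0,0.0058,0.0014,-0.001,0,0.0058,0.0014,-0.001,0]
}}

```text
clock: 6.93
tool_pos: [537.8, -37.9, 147.1]
ee_rot: [-179.5, 3.4, -165.5]
ft_force: [0.7, -0.0, 0.7]
opening: -0.1
```

```bash
python3 s.py 6
```

```text
6.9833 [538.4 -37.7 146.8] [-179.5    3.4 -165.5] [-0.5 -0.   0.1] cradle x,y -14.4 -0.3
```

View pics/6s.png

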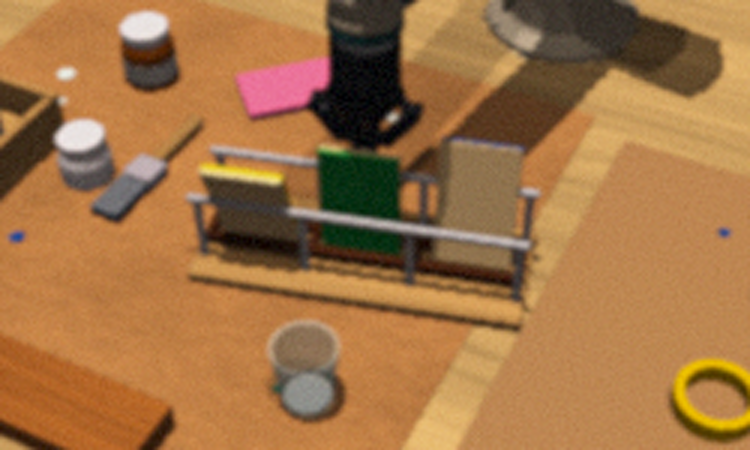

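Call:
{"fn": "play_rows", "kwargs": {
  "plan": [0.0048,0.0012,-0.001,0,0.0048,0.0012,-0.001,0,0.0048,0.0012,-0.001,0,0,0,0,0,0,0,0,0]
}}

```text
clock: 7.4
tool_pos: [554.0, -33.7, 141.8]
ee_rot: [-179.5, 3.3, -165.5]
ft_force: [-0.5, -0.9, 0.3]
opening: 0.3
```

```bash
python3 s.py 7
```

```text
7.45 [553.9 -33.7 141.7] [-179.5    3.2 -165.5] [ 0.  -0.  -0.3] cradle x,y 1.5 -0.1
```

View pics/7s.png

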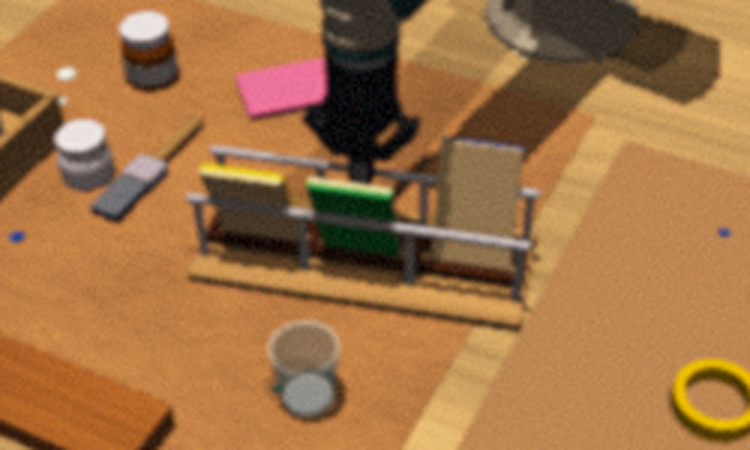

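Green now rests on the far rail with its painted side down. I lift clear, back off toward +y, and check from above.

Call:
{"fn": "play_rows", "kwargs": {
  "plan": [-0.003,-0.001,0.03,0,0,0,0.035,0,0,0,0.035,0,-0.01,0.01,0.02,0,-0.025,0.025,0,0,-0.025,0.025,0,0,-0.025,0.025,0,0,-0.025,0.025,0,0,-0.02,0.025,0,0,-0.02,0.025,0,0,-0.01,0.02,0,0,0,0,0,0]
}}

```text
clock: 8.45
tool_pos: [378.5, 148.8, 265.2]
ee_rot: [-179.7, 3.2, -165.9]
ft_force: [0.7, -0.5, 0.7]
opening: -0.1
```

Run:
```python
from plant import r
import cv2,numpy as np,pickle
from h import *
t=r.camera("top");t["image"]
x=t["image"][140:240,255:400,::-1]
cv2.imwrite("pics/crop8.png",cv2.resize(x,None,fx=5.4,fy=5.4,interpolation=cv2.INTER_CUBIC))
C=cloud(t);C0=cloud(pickle.load(open("d0.pkl","rb"))["top"])
a=np.radians(14.0);R=np.array([[np.cos(a),-np.sin(a)],[np.sin(a),np.cos(a)]])
for nm,K in(("start",C0),("now",C)):
    p=K[150:232,260:395].reshape(-1,3);q=(p[:,:2]-[552.4,-34])@R
    for n,y in(("blue",120),("green",0),("yellow",-120)):
        m=(abs(q[:,1]-y)<55)&(abs(q[:,0])<75)&(p[:,2]>112)&(p[:,2]<175)
        h=m&(p[:,2]>145)
        s=np.polyfit(p[m,2],q[m,0],1)[0]
        print(nm,n,m.sum(),"top x",q[h,0].mean().round(1),"y ctr",((np.percentile(q[m,1],2)+np.percentile(q[m,1],98))/2).round(1),"maxz",np.percentile(p[m,2],97).round(),"lean",np.degrees(np.arctan(s)).round(1))
for l in("blue_jar","amber_jar","white_jar","tape_roll","tumbler","paint_brush"):
    print(l,[(np.round(x["pixel"]),round(x["conf"],2)) for x in r.spot_point(l,"top")][:2])
print(r.state()["tool_pos"],r.state()["ft_force"])
```

```text
start blue 298 top x 46.0 y ctr 123.0 maxz 161.0 lean 27.7
start green 211 top x -47.5 y ctr -3.0 maxz 161.0 lean -26.9
start yellow 296 top x 46.8 y ctr -121.3 maxz 160.0 lean 27.1
now blue 201 top x -47.2 y ctr 122.3 maxz 163.0 lean -31.3
now green 286 top x 45.7 y ctr -2.6 maxz 162.0 lean 25.6
now yellow 293 top x 47.0 y ctr -121.4 maxz 162.0 lean 24.4
blue_jar [(array([230., 199.]), 0.49), (array([199., 414.]), 0.42)]
amber_jar [(array([243., 446.]), 0.83), (array([188., 431.]), 0.51)]
white_jar [(array([188., 432.]), 0.56)]
tape_roll [(array([183., 206.]), 0.84)]
tumbler [(array([132., 314.]), 0.75), (array([190., 327.]), 0.33)]
paint_brush [(array([198., 413.]), 0.67)]
[380.8292751  145.68141616 264.65447942] [-0.89746339  0.03221307  0.49890678]
```

View pics/crop8.png

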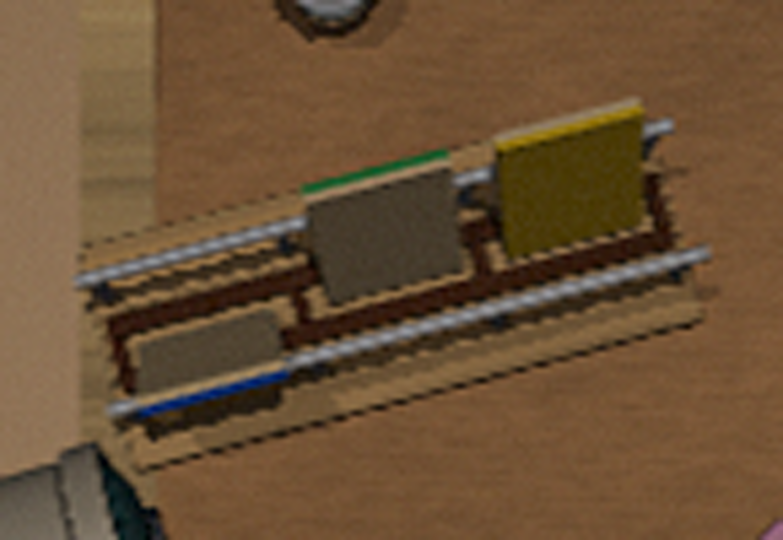

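The picture shows blue on the near rail at about (210,370) and green on the far rail at about (385,235), both bare side up. Yellow has not changed.

```bash
python3 -c "
from plant import r
print(r.finish_job())"
```

```text
the job is handed in; nothing more can be done
None
```

I pushed both panels over with the closed fingertips and handed the job in at about 8.5 s, with the gripper clear of everything. Blue now leans on the near rail and green on the far rail, both bare side up.

- **Panel positions:** In the last top-camera check, top-edge x in the cradle frame was about -47 mm for blue, +46 mm for green and +47 mm for yellow. Each panel's position along the channel was within 1 mm of its start.
- **Yellow panel and bystanders:** The picture shows yellow unchanged. The amber jar, white jar, tape, tumbler and brush were found where the first picture shows them, and the blue jar within a few pixels of its place with low confidence (0.49). I did not measure any bystander's shift in mm.
- **Lean angle:** My rough depth fit gave 24–31°. Blue's -31.3° is outside the allowed 14–29°. The same fit gave about 27° at the start, where the stated lean is 20°, so it seems to read too high. The top-edge positions match the expected 20° lean.
- **Not measured:** I did not measure foot heights directly. In the pictures the feet sit in the channel.

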